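Make up two jeweller's job kits

TASK

Make up two job kits from the stock on the jeweller's bench. On the three-place board, lay the bottom wax bar drawn from the magazine's outlet in the long recess, and stand the low tin and the bur block in the two square recesses, one in each, whichever way round; on the two-place board, lay the ring clamp in the long recess and stand the tall tin in the square one. Everything sits fully down in its recess, the tins are never tipped over, and the glass jar stays where it is.

Things in the scene. Friction and masses are not known exactly. Their poses are not given: they have to be found in the camera images.
- board_three: THREE-PLACE BOARD. Hardwood board fixed to the bench, 132 (its x) x 124 (its y) x 12 mm high, with shallow recesses 4 mm deep: recess floors lie 8 mm and rims 12 mm above the origin, which is the centre of its underside. One long recess, 120 (along x) x 48 mm, centred at x 0, y +31 mm; and two square recesses, each 54 x 54 mm, centred at x -32, y -28 mm and x +32, y -28 mm.
- board_two: TWO-PLACE BOARD. Hardwood board fixed to the bench, 132 (its x) x 124 (its y) x 12 mm high, with shallow recesses 4 mm deep: recess floors lie 8 mm and rims 12 mm above the origin, which is the centre of its underside. One long recess, 120 (along x) x 48 mm, centred at x 0, y +31 mm; and one square recess, 54 x 54 mm, centred at x 0, y -28 mm.
- magazine: Fixed aluminium open-topped chute, 108 (x) x 41 (y) x 50 mm high, holding a stack of three equal wax bars; origin at the centre of its underside, floor at 6 mm. Outlet in its -x face (54 mm from the origin), 15 mm high; a 4 mm high foot, 90 mm wide, at the +x end only. The bottom bar sticks out 32 mm: pull it straight along -x by over 70 mm before lifting; the others drop down.
- wax_bar: The bottom bar of carving wax in the magazine, dull dark green, 96 (its x) x 28 (its y) x 12 mm high, about 35 g; origin at the centre of its underside, x along its length. At the start its -x end sticks out of the magazine's outlet and its underside is 6 mm above the bench.
- ring_clamp: Dark wooden ring clamp with a brass band round its middle, lying flat: 104 (its x) x 25 (its y) x 20 mm high, the band 14 mm long (x), 26 mm wide, 21.5 mm high; about 50 g; origin at the centre of its underside.
- low_tin: Low round aluminium tin, 34 mm across, 18 mm high, about 30 g, standing; origin at the centre of its underside.
- tall_tin: Tall narrow round aluminium tin with a dark line round it, 28 mm across, 46 mm high, about 40 g, standing; origin at the centre of its underside.
- bur_block: Hexagonal wooden block, 32 mm across flats (37 mm across corners), 24 mm high, with six thin steel burs standing in its top to 38 mm; about 35 g; origin at the centre of its underside; one pair of flats faces its +x and -x, the others at 60 degree steps.
- glass_jar: Glass jar with a black lid, 44 mm across, 39 mm high; not part of either kit, to be left where it stands among the stock. Origin at the centre of its underside.

How it is judged (in metres and radians):
At the end, for the whole second after the job is handed in: Both kits complete: each thing in its recess as asked, its centre within 15 mm of the recess centre along the board's x and y, seated within 1.7 mm of the recess floor, level within 0.06 rad, bar and clamp within 0.3 rad of lengthwise, all at rest; glass jar within 30 mm of its start (x of wax_bar in the frame of board_three between -0.015 and 0.015 m and y of wax_bar in the frame of board_three between 0.016 and 0.046 m and z of wax_bar in the frame of board_three between 0.005 and 0.0097 m and angle between each of wax_bar, ring_clamp, tall_tin's own z axis and vertical below 0.06 rad and x of ring_clamp in the frame of board_two between -0.015 and 0.015 m and y of ring_clamp in the frame of board_two between 0.016 and 0.046 m and z of ring_clamp in the frame of board_two between 0.005 and 0.0097 m and x of tall_tin in the frame of board_two between -0.015 and 0.015 m and y of tall_tin in the frame of board_two between -0.043 and -0.013 m and z of tall_tin in the frame of board_two between 0.005 and 0.0097 m and angle between the x axis of wax_bar and the x axis of board_three, either way round below 0.3 rad and angle between the x axis of ring_clamp and the x axis of board_two, either way round below 0.3 rad and (((x of low_tin in the frame of board_three between -0.047 and -0.017 m and y of low_tin in the frame of board_three between -0.043 and -0.013 m and z of low_tin in the frame of board_three between 0.005 and 0.0097 m and angle between low_tin's own z axis and vertical below 0.06 rad) and (x of bur_block in the frame of board_three between 0.017 and 0.047 m and y of bur_block in the frame of board_three between -0.043 and -0.013 m and z of bur_block in the frame of board_three between 0.005 and 0.0097 m and angle between bur_block's own z axis and vertical below 0.06 rad)) or ((x of low_tin in the frame of board_three between 0.017 and 0.047 m and y of low_tin in the frame of board_three between -0.043 and -0.013 m and z of low_tin in the frame of board_three between 0.005 and 0.0097 m and angle between low_tin's own z axis and vertical below 0.06 rad) and (x of bur_block in the frame of board_three between -0.047 and -0.017 m and y of bur_block in the frame of board_three between -0.043 and -0.013 m and z of bur_block in the frame of board_three between 0.005 and 0.0097 m and angle between bur_block's own z axis and vertical below 0.06 rad))) and linear speed of each of wax_bar, ring_clamp, low_tin, tall_tin, bur_block below 0.02 m/s and distance of glass_jar from where it was at the start of the episode below 0.03 m); the robot touches nothing.
It fails at once if a tin is tipped over (more than 0.8 rad) (angle between any of low_tin, tall_tin's own z axis and vertical above 0.8 rad).
It fails at once if the glass jar is displaced by more than 30 mm (distance of glass_jar from where it was at the start of the episode above 0.03 m).
It also fails if it takes over 128 s, if anything falls off the work surface, if the arm or the gripper's body presses on something with over 40 N, if the wrist force passes 120 N, or if a joint passes its speed limit or range.

ROBOT

A 6-joint arm with a two-finger parallel gripper is mounted at the origin on the work surface. World frame = base frame: x ahead of the robot, y to its left, z up, the work surface at z = 0. Lengths are in m, angles in degrees, forces in N, time in s.
With the tool pointing down it reaches from about 0.4 to 0.825 m from the base axis. Payload 7 kg.
Tool frame: the origin (TCP) lies between the finger pads; the fingertips stand ctrl.nose_length ahead of it and the grasp point (between the pads) lies 2 mm behind it (ctrl.nose_length is the distance from the TCP to the fingertips, in m); z points along the fingers, y is the line along which they close (so a half turn about z gives the same grasp; the last joint's range is limited). The gripper opens to 88 mm and grips with 3 to 60 N. Pads are 19 mm wide; open, the fingers measure 130 mm over their backs; the gripper's body (78 mm by 193 mm) begins 47 mm behind the grasp point.
Start: joints at [90.991, 20.546, 0.682, 0, -70.136, -16.507], TCP at [0.181, 0.65, 0.244] pointing down, gripper open.
Joint ranges: [-176.03, 176.03], [-82.01, 121.73], [-58.28, 71.71], [-173.87, 95.51], [-174.79, -0.11], [-173.66, 173.66]. Speed limits (degrees/s): [136.94, 136.94, 172.46, 180, 180, 180].

INTERFACE

Orientations are given as [roll, pitch, yaw] about the fixed x, y, z axes, in that order (R = Rz(yaw) Ry(pitch) Rx(roll)).
In Python, from plant import ctrl gives the robot as it stands.
- The arm moves only by the tool apply_moves, never from a script. Its argument "commands" is a list of rows, each a list of 3 entries, a list of its own where there are three numbers: the shift along the world's x, y, z in cm, then the turn about the world's z in rad, then the closure, from 0 (fully open) to 1 (shut). In form: [[[x, y, z], turn, jaw], ...]. A call has 1 to 20 rows; each row is the pose to reach, as a shift and turn from the pose commanded when the call began; what a row does not reach only later rows make up. A row lasts 1/12 s, in which the tool goes at most 41.7 mm and 7.16 degrees, less where a joint would pass 70% of its speed; a pose out of reach is approached as far as the arm can. A call with a gripper value outside its range is refused whole. The fingers move at their own pace and stop on an object; the grip force is fixed at half the most. Time passes only in rows, so rows that repeat a pose let the fingers close. It gives the time, the measured TCP pose, the force, the opening and the grip force at its end, in the units of the state.
- ctrl.get_obs(): the state, without advancing time (a new reading comes with each control period).
- ctrl.snapshot(name): name is "scene" or "top"; returns a dict with "img" (400x640x3 uint8, red, green, blue), "fx", "fy", "cx", "cy" (pixels), "T" (4x4, takes a point from camera to world coordinates). Camera axes: x right, y up, looking along -z (the intrinsics and any distortion apply to the point x, -y, -z); pixel columns grow to the right and rows downward; lengths in m; the calibration is good to about 2 mm. A picture is of the moment at which its call begins. There is no depth.
- ctrl.close_job(): hands the job in; it is judged then, once.
Trained networks look in a picture, given as the dict that the camera call returned (one of the last four; its "shot" number tells which), for a name from the list of things; names that differ only in an ending like _2 or _b are one class to them, and where a whole thing is asked for, a point or a joint stands for the part that bears it (a point fixed in the world has none). Each returns a list of dicts, best first, with "score" (0 to 1); they miss things now and then, are a little off and sometimes report something else, mostly with a low value. They report only what shows in the picture. A call takes as long as a camera call.
- ctrl.search_frame(picture, target): "at" ([column, row] in pixels, amid what is visible of it).
- ctrl.spot_point(picture, target): "at" ([column, row] in pixels: a listed point, or the origin of a listed thing).
The state is a dict: "clock": time; "joint_pos": joint angles; "qvel": joint speeds; "tau": joint torques, N m; "tool_pos": TCP position; "orientation": TCP orientation; "force": force on the tool from outside, world axes, zero at the start; "moment": the same for the moment, N m; "opening": finger opening in m; "gripper_force": force on a finger pad.
Only numpy, scipy, OpenCV 4.12 (cv2) and the standard library are available. Lean on these libraries where they do the work, as an engineer would, in place of code of your own. Each camera call takes 0.05 s, during which the arm holds its last target. There are 200 camera calls.

## Working session

There is one attempt and no reset: what is moved stays moved. The work goes in short steps, Python scripts to look and compute and a tool call to move; the robot and the scene stay as the last step left them, time stands still between calls to the robot, and variables do not carry over. Pictures are saved under pics/ and viewed, at most 14 in all, crops included, and the job is handed in when it is done.

Besides the shell and the picture viewer there is one more tool, called after "Request:" as name(argument=value, ...), one argument or row to a line, values as JSON. apply_moves: Moves the arm, as the interface text tells. Its arguments: {"type":"object","properties":{"commands":{"type":"array"}},"required":["commands"]}

```bash
mkdir -p pics
cat > h.py <<'E'
import numpy as np, cv2
from plant import ctrl
def ray(s,p,z):
    T=np.array(s["T"]);d=np.array([(p[0]-s["cx"])/s["fx"],-(p[1]-s["cy"])/s["fy"],-1.])
    w=T[:3,:3]@d;o=T[:3,3];return (o+w*(z-o[2])/w[2])
def proj(s,P):
    T=np.array(s["T"]);c=T[:3,:3].T@(np.array(P)-T[:3,3])
    return np.array([s["cx"]+s["fx"]*c[0]/-c[2],s["cy"]-s["fy"]*c[1]/-c[2]])
def save(s,n,box=None,k=1):
    i=s["img"][:,:,::-1]
    if box: i=i[box[1]:box[3],box[0]:box[2]]
    cv2.imwrite("pics/"+n,cv2.resize(np.ascontiguousarray(i),None,fx=k,fy=k,interpolation=cv2.INTER_CUBIC))
E
python3 - <<'E'
from h import *
print(ctrl.nose_length); o=ctrl.get_obs(); print(o)
for c in("top","scene"):
    s=ctrl.snapshot(c); save(s,c+"0.png",k=1.25)
    print(c,np.array(s["T"]).round(3).tolist(),s["fx"],s["cx"],s["cy"],[k for k in s])
    for n in "board_three board_two magazine wax_bar ring_clamp low_tin tall_tin bur_block glass_jar".split():
        r=ctrl.spot_point(s,n)[:2]
        print(n,[(np.round(q["at"],1).tolist(),round(q["score"],2),ray(s,q["at"],.006 if n=="wax_bar" else 0)[:2].round(4).tolist()) for q in r])
E
```

```text
0.017
{'clock': 0.0, 'joint_pos': array([ 9.09908433e+01,  2.05909877e+01,  6.33156752e-01, -1.81515791e-02,
       -7.01357311e+01, -1.65065558e+01]), 'qvel': array([ 0.08812294,  0.07732415, -0.07086396,  0.05444653, -0.05696335,
       -0.00033329]), 'tau': array([ 2.31246820e-03, -5.82719815e+01,  2.93048894e+01,  6.99687839e+00,
        6.92914036e-03, -1.57630489e-04]), 'tool_pos': array([0.18048015, 0.64994529, 0.24262922]), 'orientation': array([ 1.79905445e+02, -1.02252483e-02, -1.55218858e+01]), 'force': array([-0.52731577, -0.62005196,  0.50237669]), 'moment': array([ 0.00018569, -0.00511773,  0.02314274]), 'gripper_force': 0.0, 'opening': 0.08768411606334614}
top [[0.019, 0.993, -0.114, 0.45], [-1.0, 0.018, -0.009, -0.024], [-0.007, 0.114, 0.993, 1.114], [0.0, 0.0, 0.0, 1.0]] 453.5530108044531 313.194153232437 197.34431546283844 ['img', 'fx', 'fy', 'cx', 'cy', 'T', 'shot']
board_three [([364.0, 231.1], 0.76, [0.4967, -0.1398])]
board_two [([251.6, 233.6], 0.6, [0.4854, 0.1357])]
magazine [([161.5, 208.2], 0.72, [0.5437, 0.3608]), ([360.9, 158.3], 0.16, [0.678, -0.1309])]

[... 356 characters left out ...]
[0.859, 0.44, -0.26, -0.25], [-0.011, 0.524, 0.852, 0.771], [0.0, 0.0, 0.0, 1.0]] 399.93273004215195 317.6957360793613 207.00113822307702 ['img', 'fx', 'fy', 'cx', 'cy', 'T', 'shot']
board_three [([259.4, 212.2], 0.81, [0.4943, -0.1337]), ([243.3, 292.0], 0.56, [0.6452, -0.2445])]
board_two [([354.8, 155.3], 0.98, [0.4692, 0.1399])]
magazine [([446.6, 139.3], 0.88, [0.546, 0.3655])]
wax_bar [([433.6, 127.8], 0.6, [0.5025, 0.3577])]
ring_clamp [([430.9, 185.5], 0.93, [0.6361, 0.2418])]
low_tin [([303.2, 275.6], 0.47, [0.6767, -0.1242])]
tall_tin [([357.8, 239.3], 0.56, [0.6651, 0.0178])]
bur_block [([393.2, 213.7], 0.76, [0.6526, 0.1211])]
glass_jar [([246.2, 292.8], 0.58, [0.6497, -0.2402])]
```

View pics/top0.png

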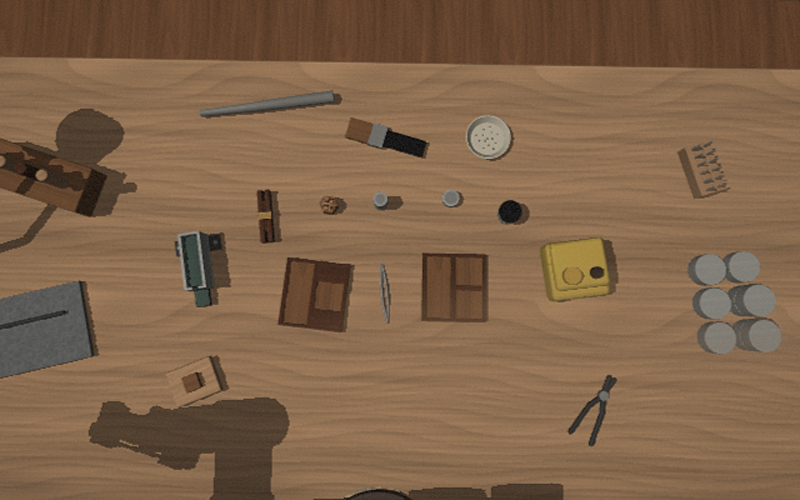

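View pics/scene0.png

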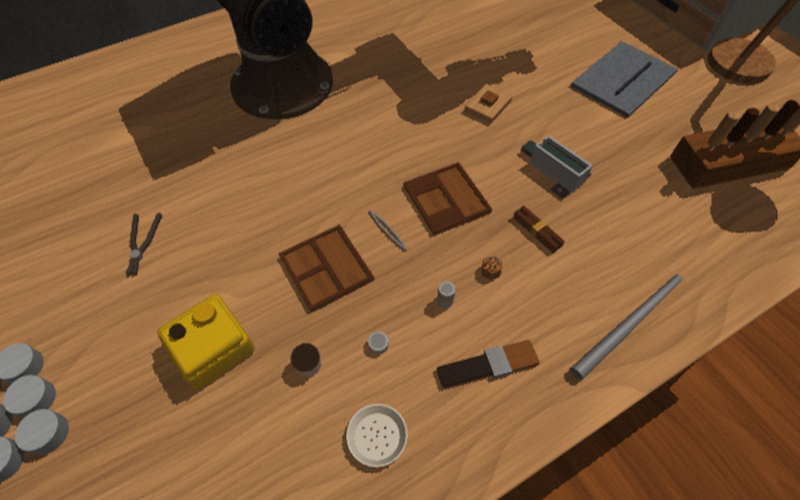

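The top view shows both boards, the magazine at about (195,265) in the enlarged picture, and the clamp, bur block, tall tin, low tin and jar in a row. I'll zoom in for exact corners.

Run:
```python
from h import *
s=ctrl.snapshot("top")
save(s,"t_left.png",(130,140,290,270),5); save(s,"t_right.png",(290,140,430,270),4.5)
```

```text
(no output)
```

View pics/t_left.png

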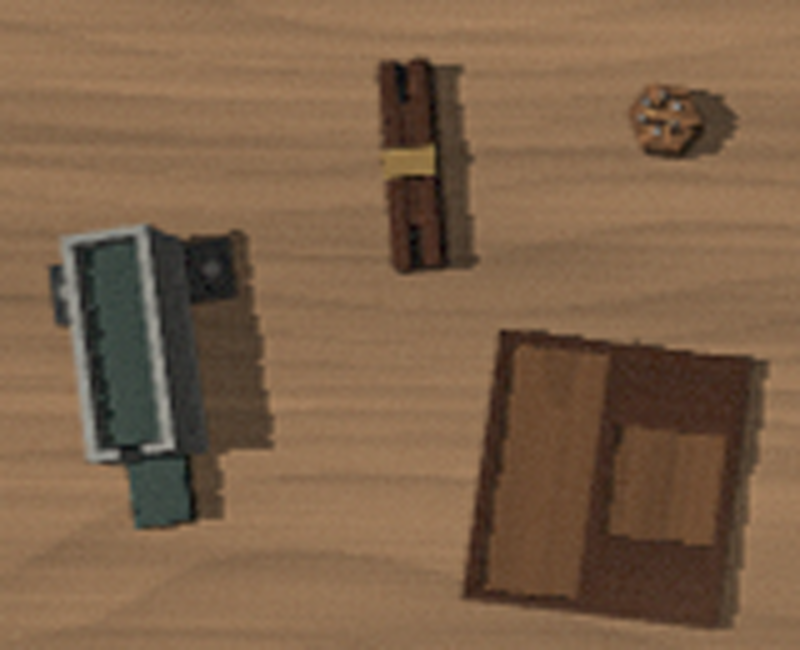

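View pics/t_right.png

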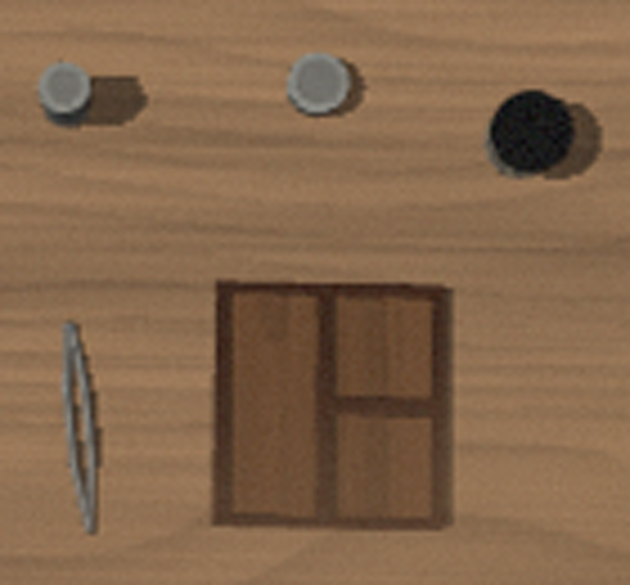

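Run:
```python
from h import *
s=ctrl.snapshot("top")
L=lambda p,z:ray(s,[(p[0]+.5)/5-.5+130,(p[1]+.5)/5-.5+140],z)[:2]
R=lambda p,z:ray(s,[(p[0]+.5)/4.5-.5+290,(p[1]+.5)/4.5-.5+140],z)[:2]
def box(n,f,c,z):
    P=np.array([f(p,z) for p in c]); TL,TR,BL,BR=P
    ax=(TL+TR-BL-BR)/2; ay=(TL+BL-TR-BR)/2; c=P.mean(0)
    a=np.degrees(np.arctan2(ax[1],ax[0]))
    print(n,c.round(4),"dim",np.linalg.norm(ax).round(4),np.linalg.norm(ay).round(4),"yaw",a.round(1),(np.degrees(np.arctan2(ay[1],ay[0]))-90).round(1)); return c,np.radians(a)
b2=box("b2",L,[(500,331),(757,357),(465,597),(722,625)],.012)
b3=box("b3",R,[(216,282),(446,287),(213,524),(440,527)],.012)
box("clamp",L,[(380,63),(430,60),(393,270),(443,266)],.02)
m=box("mag",L,[(62,238),(150,226),(88,462),(178,452)],.05)
e=(L((132,527),.018)+L((190,522),.018))/2
print("bar end",e,"mag-predicted",m[0]-.086*np.array([np.cos(m[1]),np.sin(m[1])]))
print("clampband",L((410,164),.0215),"bur",L((664,122),.024),"low",R((319,83),.018),"tall",R((65,88),.046),"jar",R((532,132),.039))
def w(b,x,y): c,s_=np.cos(b[1]),np.sin(b[1]); return (b[0]+[c*x-s_*y,s_*x+c*y]).round(4)
print("b2 long",w(b2,0,.031),"sq",w(b2,0,-.028)); print("b3 long",w(b3,0,.031),"sq-",w(b3,-.032,-.028),"sq+",w(b3,.032,-.028))
```

```text
b2 [0.4818 0.1334] dim 0.13 0.1257 yaw -5.5 -4.9
b3 [ 0.5002 -0.1353] dim 0.1297 0.1231 yaw -0.7 0.1
clamp [0.6322 0.2353] dim 0.1028 0.0245 yaw 6.1 5.1
mag [0.5388 0.3625] dim 0.108 0.0422 yaw 10.2 8.2
bar end [0.45448681 0.34878576] mag-predicted [0.45413232 0.34723282]
clampband [0.63200166 0.23564469] bur [0.65460882 0.11172073] low [ 0.67488816 -0.12815037] tall [0.66402497 0.00954289] jar [ 0.64604181 -0.23987868]
b2 long [0.4848 0.1642] sq [0.4791 0.1055]
b3 long [ 0.5006 -0.1043] sq- [ 0.4679 -0.1629] sq+ [ 0.5319 -0.1636]
```

Sizes agree with the given ones to within 2 mm. I'll take the clamp first.

Request:
apply_moves(
  commands=[
    [[45.1, -41.4, -10], 0.375, 0.3],
    [[45.1, -41.4, -10], 0.375, 0.3],
    [[45.1, -41.4, -10], 0.375, 0.3],
    [[45.1, -41.4, -10], 0.375, 0.3],
    [[45.1, -41.4, -10], 0.375, 0.3],
    [[45.1, -41.4, -10], 0.375, 0.3],
    [[45.1, -41.4, -10], 0.375, 0.3],
    [[45.1, -41.4, -10], 0.375, 0.3],
    [[45.1, -41.4, -10], 0.375, 0.3],
    [[45.1, -41.4, -10], 0.375, 0.3],
    [[45.1, -41.4, -10], 0.375, 0.3],
    [[45.1, -41.4, -10], 0.375, 0.3],
    [[45.1, -41.4, -10], 0.375, 0.3],
    [[45.1, -41.4, -10], 0.375, 0.3],
    [[45.1, -41.4, -10], 0.375, 0.3],
    [[45.1, -41.4, -10], 0.375, 0.3],
    [[45.1, -41.4, -10], 0.375, 0.3],
    [[45.1, -41.4, -10], 0.375, 0.3],
    [[45.1, -41.4, -10], 0.375, 0.3],
    [[45.1, -41.4, -10], 0.375, 0.3],
  ],
)

```text
clock: 2.77
tool_pos: [0.631, 0.2375, 0.1441]
orientation: [-180.0, -0.0, 6.1]
force: [0.2, 0.2, -0.5]
opening: 0.0614
gripper_force: 0.0
```

Request:
apply_moves(
  commands=[
    [[0, 0, -5], 0, 0.3],
    [[0, 0, -9], 0, 0.3],
    [[0, 0, -11], 0, 0.3],
    [[0, 0, -12], 0, 0.3],
    [[0, 0, -12], 0, 0.3],
    [[0, 0, -12], 0, 1],
    [[0, 0, -12], 0, 1],
    [[0, 0, -12], 0, 1],
    [[0, 0, -12], 0, 1],
    [[0, 0, -12], 0, 1],
    [[0, 0, -12], 0, 1],
    [[0, 0, -12], 0, 1],
    [[0, 0, -12], 0, 1],
    [[0, 0, -9], 0, 1],
    [[0, 0, -5], 0, 1],
    [[0, 0, -5], 0, 1],
  ],
)

```text
clock: 4.1
tool_pos: [0.6354, 0.2381, 0.1011]
orientation: [-179.8, -0.6, 6.1]
force: [2.6, 1.0, 1.3]
opening: 0.0256
gripper_force: 30.0
```

Request:
apply_moves(
  commands=[
    [[-14.7, -7.2, 0], -0.2, 1],
    [[-14.7, -7.2, 0], -0.2, 1],
    [[-14.7, -7.2, 0], -0.2, 1],
    [[-14.7, -7.2, 0], -0.2, 1],
    [[-14.7, -7.2, 0], -0.2, 1],
    [[-14.7, -7.2, 0], -0.2, 1],
    [[-14.7, -7.2, 0], -0.2, 1],
    [[-14.7, -7.2, -3], -0.2, 1],
    [[-14.7, -7.2, -5], -0.2, 1],
    [[-14.7, -7.2, -5.6], -0.2, 1],
    [[-14.7, -7.2, -6.0], -0.2, 1],
    [[-14.7, -7.2, -6.1], -0.2, 1],
    [[-14.7, -7.2, -6.1], -0.2, 1],
    [[-14.7, -7.2, -6.1], -0.2, 1],
  ],
)

```text
clock: 5.27
tool_pos: [0.4854, 0.1649, 0.0332]
orientation: [-180.0, -0.1, -5.5]
force: [0.4, -0.1, -1.5]
opening: 0.0259
gripper_force: 30.0
```

Request:
apply_moves(
  commands=[
    [[0, 0, 0], 0, 0.5],
    [[0, 0, 0], 0, 0.5],
    [[0, 0, 0], 0, 0.5],
    [[0, 0, 0], 0, 0.5],
    [[0, 0, 3], 0, 0.5],
    [[0, 0, 7], 0, 0.5],
    [[0, 0, 7], 0, 0.5],
  ],
)

```text
clock: 5.85
tool_pos: [0.488, 0.1664, 0.1089]
orientation: [-179.7, -0.4, -5.4]
force: [1.0, 1.1, 1.1]
opening: 0.0433
gripper_force: 0.0
```

Request:
apply_moves(
  commands=[
    [[17.9, -15.4, 0], 0.1, 0.3],
    [[17.9, -15.4, 0], 0.1, 0.3],
    [[17.9, -15.4, 0], 0.1, 0.3],
    [[17.9, -15.4, 0], 0.1, 0.3],
    [[17.9, -15.4, 0], 0.1, 0.3],
    [[17.9, -15.4, 0], 0.1, 0.3],
    [[17.9, -15.4, 0], 0.1, 0.3],
    [[17.9, -15.4, 0], 0.1, 0.3],
    [[17.9, -15.4, 0], 0.1, 0.3],
    [[17.9, -15.4, -3], 0.1, 0.3],
    [[17.9, -15.4, -5], 0.1, 0.3],
    [[17.9, -15.4, -6.6], 0.1, 0.3],
    [[17.9, -15.4, -6.6], 0.1, 0.3],
    [[17.9, -15.4, -6.6], 0.1, 0.3],
  ],
)

```text
clock: 7.02
tool_pos: [0.6626, 0.0112, 0.0364]
orientation: [180.0, 0.1, 0.3]
force: [-0.1, 0.1, 0.9]
opening: 0.0612
gripper_force: 0.0
```

Run:
```python
from h import *
s=ctrl.snapshot("scene"); save(s,"s1.png",(220,100,480,300),3)
```

```text
(no output)
```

View pics/s1.png

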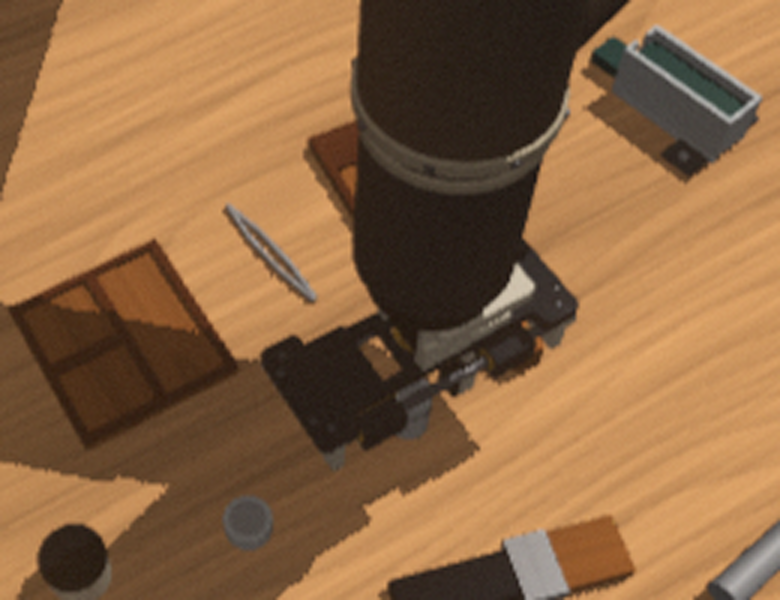

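The gripper stands over the tall tin and nothing beside it is touched. I'll close and lift.

Request:
apply_moves(
  commands=[
    [[0, 0, 0], 0, 0.6],
    [[0, 0, 0], 0, 1],
    [[0, 0, 0], 0, 1],
    [[0, 0, 0], 0, 1],
    [[0, 0, 0], 0, 1],
    [[0, 0, 0], 0, 1],
    [[0, 0, 0], 0, 1],
    [[0, 0, 0], 0, 1],
    [[0, 0, 0], 0, 1],
    [[0, 0, 3], 0, 1],
    [[0, 0, 7], 0, 1],
    [[0, 0, 7], 0, 1],
  ],
)

```text
clock: 8.07
tool_pos: [0.6677, 0.0108, 0.114]
orientation: [-180.0, -0.6, 0.3]
force: [1.8, 1.2, 0.5]
opening: 0.0264
gripper_force: 30.0
```

Run:
```python
from h import *
s=ctrl.snapshot("scene"); 
p=proj(s,ctrl.get_obs()["tool_pos"]);print(p, ctrl.get_obs()["opening"])
c=[int(v) for v in p]; save(s,"s2.png",(c[0]-50,c[1]-40,c[0]+50,c[1]+40),7)
```

```text
[359.53104541 215.03655017] 0.026148873164776047
```

View pics/s2.png

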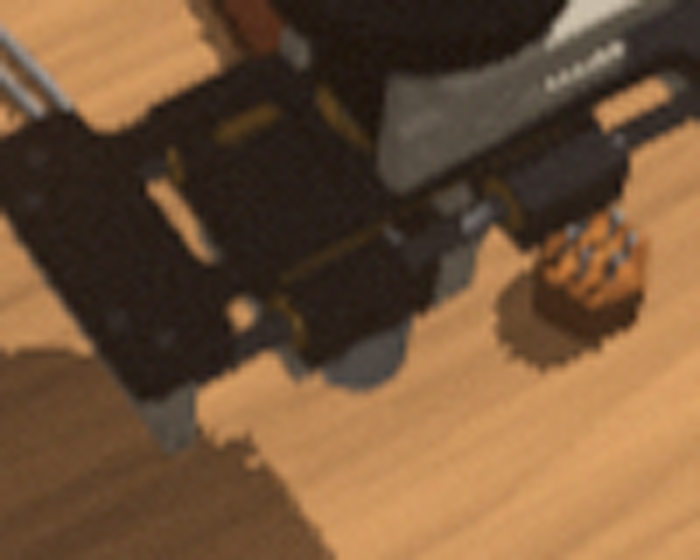

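The tall tin is held upright, and its lower end shows at about (365,385) in the crop. I'll compare this with where it would show if gripped centrally.

Run:
```python
from h import *
s=ctrl.snapshot("scene");t=ctrl.get_obs()["tool_pos"];print(t)
for off in (-.014,0,.014):
    a=np.linspace(0,2*np.pi,60)
    P=np.array([proj(s,[t[0]+off+.014*np.cos(x),t[1]+.014*np.sin(x),t[2]-.037]) for x in a])
    P=(P-[309,175])*7
    print(off,"cols",P[:,0].min().round(),P[:,0].max().round(),"lowest row",P[:,1].max().round())
```

```text
[0.66478626 0.01070255 0.1086561 ]
-0.014 cols 263.0 361.0 lowest row 352.0
0 cols 290.0 388.0 lowest row 390.0
0.014 cols 317.0 416.0 lowest row 427.0
```

Request:
apply_moves(
  commands=[
    [[-18.8, 9.5, 0], -0.1, 1],
    [[-18.8, 9.5, 0], -0.1, 1],
    [[-18.8, 9.5, 0], -0.1, 1],
    [[-18.8, 9.5, 0], -0.1, 1],
    [[-18.8, 9.5, 0], -0.1, 1],
    [[-18.8, 9.5, 0], -0.1, 1],
    [[-18.8, 9.5, 0], -0.1, 1],
    [[-18.8, 9.5, 0], -0.1, 1],
    [[-18.8, 9.5, -3], -0.1, 1],
    [[-18.8, 9.5, -5], -0.1, 1],
    [[-18.8, 9.5, -5.6], -0.1, 1],
    [[-18.8, 9.5, -6], -0.1, 1],
    [[-18.8, 9.5, -6.1], -0.1, 1],
    [[-18.8, 9.5, -6.1], -0.1, 1],
    [[-18.8, 9.5, -6.1], -0.1, 1],
  ],
)

```text
clock: 9.42
tool_pos: [0.4764, 0.1055, 0.0463]
orientation: [-180.0, -0.1, -5.5]
force: [-0.2, 0.8, -0.5]
opening: 0.0264
gripper_force: 30.0
```

Request:
apply_moves(
  commands=[
    [[0, 0, 0], 0, 0.6],
    [[0, 0, 0], 0, 0.6],
    [[0, 0, 0], 0, 0.6],
    [[0, 0, 0], 0, 0.6],
    [[0, 0, 0], 0, 0.6],
    [[0, 0, 1], 0, 0.6],
    [[0, 0, 3], 0, 0.6],
    [[0, 0, 7], 0, 0.6],
    [[0, 0, 7], 0, 0.6],
  ],
)

```text
clock: 10.17
tool_pos: [0.4788, 0.107, 0.1215]
orientation: [-179.8, -0.4, -5.4]
force: [1.6, -0.5, 0.0]
opening: 0.0354
gripper_force: 0.0
```

Request:
apply_moves(
  commands=[
    [[19.9, -23.3, 0], 0.1, 0.3],
    [[19.9, -23.3, 0], 0.1, 0.3],
    [[19.9, -23.3, 0], 0.1, 0.3],
    [[19.9, -23.3, 0], 0.1, 0.3],
    [[19.9, -23.3, 0], 0.1, 0.3],
    [[19.9, -23.3, 0], 0.1, 0.3],
    [[19.9, -23.3, 0], 0.1, 0.3],
    [[19.9, -23.3, 0], 0.1, 0.3],
    [[19.9, -23.3, 0], 0.1, 0.3],
    [[19.9, -23.3, 0], 0.1, 0.3],
    [[19.9, -23.3, 0], 0.1, 0.3],
  ],
)

```text
clock: 11.08
tool_pos: [0.674, -0.1274, 0.1151]
orientation: [-180.0, 0.0, 0.2]
force: [0.4, 0.0, -0.2]
opening: 0.0612
gripper_force: 0.0
```

Run:
```python
from h import *
s=ctrl.snapshot("top"); i=s["img"][:,:,::-1]
a=cv2.resize(i[180:270,215:295],None,fx=6,fy=6,interpolation=cv2.INTER_CUBIC)[:540]
b=cv2.resize(i[150:180,250:280],None,fx=9,fy=9,interpolation=cv2.INTER_CUBIC)
c=np.zeros((540,760,3),np.uint8); c[:,:480]=a; c[:270,485:755]=b; cv2.imwrite("pics/t2.png",c)
```

```text
(no output)
```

View pics/t2.png

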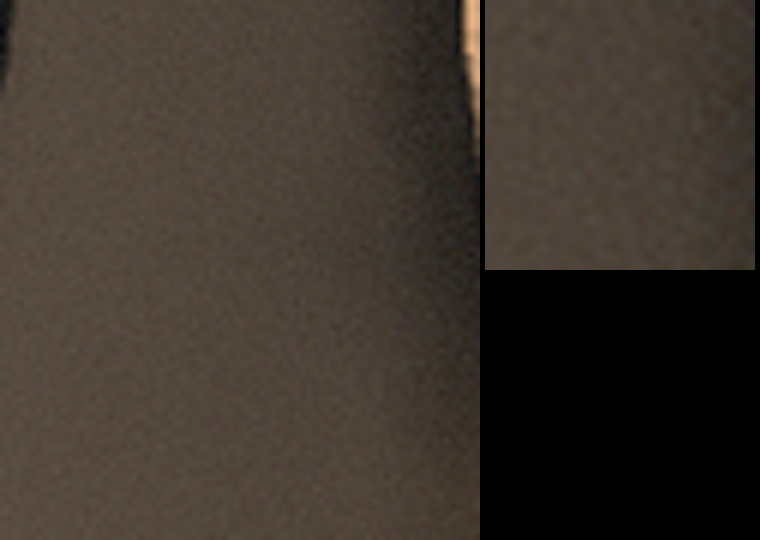

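The arm's elbow hides the top view here, so I'll check later. Next is the low tin.

Request:
apply_moves(
  commands=[
    [[0, 0, -4], 0, 0.3],
    [[0, 0, -7], 0, 0.3],
    [[0, 0, -8.5], 0, 0.3],
    [[0, 0, -9.2], 0, 0.3],
    [[0, 0, -9.2], 0, 0.3],
    [[0, 0, -9.2], 0, 0.3],
    [[0, 0, -9.2], 0, 1],
    [[0, 0, -9.2], 0, 1],
    [[0, 0, -9.2], 0, 1],
    [[0, 0, -9.2], 0, 1],
    [[0, 0, -9.2], 0, 1],
    [[0, 0, -9.2], 0, 1],
    [[0, 0, -9.2], 0, 1],
    [[0, 0, -9.2], 0, 1],
    [[0, 0, -6], 0, 1],
    [[0, 0, -3], 0, 1],
    [[0, 0, -3], 0, 1],
  ],
)

```text
clock: 12.55
tool_pos: [0.678, -0.1279, 0.0916]
orientation: [179.9, -0.5, 0.3]
force: [1.6, -0.5, 1.6]
opening: 0.033
gripper_force: 30.0
```

Run:
```python
from h import *
s=ctrl.snapshot("scene"); i=s["img"][:,:,::-1]
a=cv2.resize(i[115:190,315:415],None,fx=4.5,fy=4.5,interpolation=cv2.INTER_CUBIC)
b=cv2.resize(i[195:235,373:413],None,fx=7,fy=7,interpolation=cv2.INTER_CUBIC)
c=np.zeros((340,735,3),np.uint8); c[:a.shape[0],:450]=a; c[:280,455:735]=b; cv2.imwrite("pics/s3.png",c)
```

```text
(no output)
```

View pics/s3.png

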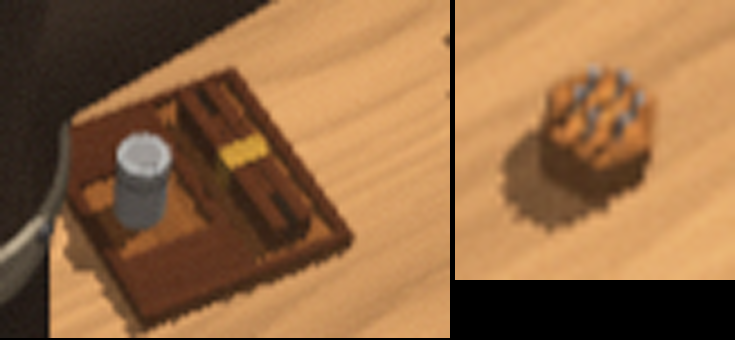

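The clamp lies in its recess and the tall tin stands upright in its own. Placing the low tin next.

Request:
apply_moves(
  commands=[
    [[-20.7, -3.5, 0], 0, 1],
    [[-20.7, -3.5, 0], 0, 1],
    [[-20.7, -3.5, 0], 0, 1],
    [[-20.7, -3.5, 0], 0, 1],
    [[-20.7, -3.5, 0], 0, 1],
    [[-20.7, -3.5, 0], 0, 1],
    [[-20.7, -3.5, 0], 0, 1],
    [[-20.7, -3.5, 0], 0, 1],
    [[-20.7, -3.5, -2.5], 0, 1],
    [[-20.7, -3.5, -4.5], 0, 1],
    [[-20.7, -3.5, -5.1], 0, 1],
    [[-20.7, -3.5, -5.3], 0, 1],
    [[-20.7, -3.5, -5.3], 0, 1],
    [[-20.7, -3.5, -5.3], 0, 1],
  ],
)

```text
clock: 13.77
tool_pos: [0.4687, -0.1624, 0.0325]
orientation: [180.0, 0.0, 0.3]
force: [-0.4, 0.5, -0.0]
opening: 0.0328
gripper_force: 30.0
```

Request:
apply_moves(
  commands=[
    [[0, 0, 0], 0, 0.5],
    [[0, 0, 0], 0, 0.5],
    [[0, 0, 0], 0, 0.5],
    [[0, 0, 0], 0, 0.5],
    [[0, 0, 0], 0, 0.5],
    [[0, 0, 2], 0, 0.5],
    [[0, 0, 6], 0, 0.5],
    [[0, 0, 8], 0, 0.5],
    [[0, 0, 8], 0, 0.5],
  ],
)

```text
clock: 14.52
tool_pos: [0.4705, -0.1628, 0.1172]
orientation: [180.0, -0.4, 0.3]
force: [1.3, 0.2, -0.3]
opening: 0.0436
gripper_force: 0.0
```

Run:
```python
from h import *
s=ctrl.snapshot("top"); i=s["img"][:,:,::-1]
a=cv2.resize(i[180:255,330:400],None,fx=5,fy=5,interpolation=cv2.INTER_CUBIC)
b=cv2.resize(i[150:185,245:280],None,fx=10,fy=10,interpolation=cv2.INTER_CUBIC)
c=np.zeros((375,705,3),np.uint8); c[:,:350]=a; c[:350,355:705]=b; cv2.imwrite("pics/t3.png",c)
```

```text
(no output)
```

View pics/t3.png

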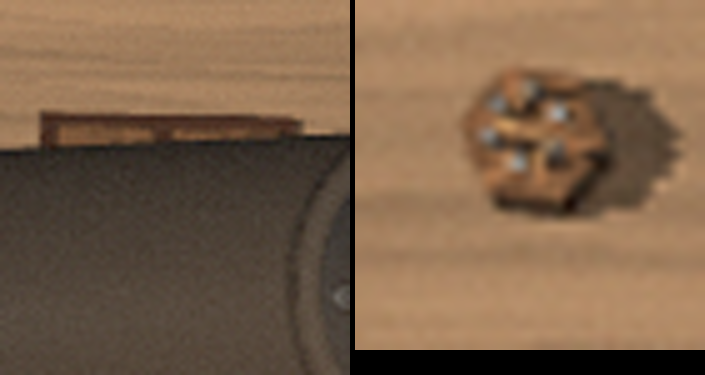

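The hexagon shows with corners at roughly (467,130) and (608,148), so a pair of flats faces a closing direction about 23° off y.

Request:
apply_moves(
  commands=[
    [[18.8, 27.4, 0], 0.4, 0.3],
    [[18.8, 27.4, 0], 0.4, 0.3],
    [[18.8, 27.4, 0], 0.4, 0.3],
    [[18.8, 27.4, 0], 0.4, 0.3],
    [[18.8, 27.4, 0], 0.4, 0.3],
    [[18.8, 27.4, 0], 0.4, 0.3],
    [[18.8, 27.4, 0], 0.4, 0.3],
    [[18.8, 27.4, 0], 0.4, 0.3],
    [[18.8, 27.4, 0], 0.4, 0.3],
    [[18.8, 27.4, 0], 0.4, 0.3],
    [[18.8, 27.4, 0], 0.4, 0.3],
    [[18.8, 27.4, -4], 0.4, 0.3],
    [[18.8, 27.4, -7], 0.4, 0.3],
    [[18.8, 27.4, -8.8], 0.4, 0.3],
    [[18.8, 27.4, -8.8], 0.4, 0.3],
    [[18.8, 27.4, -8.8], 0.4, 0.3],
  ],
)

```text
clock: 15.9
tool_pos: [0.6546, 0.1099, 0.024]
orientation: [180.0, 0.1, 23.1]
force: [0.5, -0.2, 0.7]
opening: 0.0613
gripper_force: 0.0
```

Request:
apply_moves(
  commands=[
    [[0, 0, 0], 0, 1],
    [[0, 0, 0], 0, 1],
    [[0, 0, 0], 0, 1],
    [[0, 0, 0], 0, 1],
    [[0, 0, 0], 0, 1],
    [[0, 0, 0], 0, 1],
    [[0, 0, 0], 0, 1],
    [[0, 0, 0], 0, 1],
    [[0, 0, 3], 0, 1],
    [[0, 0, 7], 0, 1],
    [[0, 0, 7], 0, 1],
  ],
)

```text
clock: 16.82
tool_pos: [0.6597, 0.1125, 0.1021]
orientation: [179.9, -0.6, 23.3]
force: [0.8, 0.8, 2.2]
opening: 0.0315
gripper_force: 30.0
```

Request:
apply_moves(
  commands=[
    [[-12.4, -27.5, 0], -0.4, 1],
    [[-12.4, -27.5, 0], -0.4, 1],
    [[-12.4, -27.5, 0], -0.4, 1],
    [[-12.4, -27.5, 0], -0.4, 1],
    [[-12.4, -27.5, 0], -0.4, 1],
    [[-12.4, -27.5, 0], -0.4, 1],
    [[-12.4, -27.5, 0], -0.4, 1],
    [[-12.4, -27.5, 0], -0.4, 1],
    [[-12.4, -27.5, 0], -0.4, 1],
    [[-12.4, -27.5, 0], -0.4, 1],
    [[-12.4, -27.5, -3], -0.4, 1],
    [[-12.4, -27.5, -5], -0.4, 1],
    [[-12.4, -27.5, -5.8], -0.4, 1],
    [[-12.4, -27.5, -6.1], -0.4, 1],
    [[-12.4, -27.5, -6.1], -0.4, 1],
    [[-12.4, -27.5, -6.1], -0.4, 1],
  ],
)

```text
clock: 18.15
tool_pos: [0.5325, -0.1627, 0.034]
orientation: [180.0, -0.0, 0.3]
force: [0.2, 0.1, 0.4]
opening: 0.0316
gripper_force: 30.0
```

Request:
apply_moves(
  commands=[
    [[0, 0, 0], 0, 0.5],
    [[0, 0, 0], 0, 0.5],
    [[0, 0, 0], 0, 0.5],
    [[0, 0, 0], 0, 0.5],
    [[0, 0, 0], 0, 0.5],
    [[0, 0, 2], 0, 0.5],
    [[0, 0, 6], 0, 0.5],
    [[0, 0, 10], 0, 0.5],
    [[0, 0, 10], 0, 0.5],
  ],
)

```text
clock: 18.9
tool_pos: [0.5359, -0.1643, 0.1414]
orientation: [179.9, -0.6, 0.3]
force: [1.9, 0.1, 0.5]
opening: 0.0441
gripper_force: 0.0
```

Request:
apply_moves(
  commands=[
    [[-6.4, 51.4, 0], 0.157, 0.4],
    [[-6.4, 51.4, 0], 0.157, 0.4],
    [[-6.4, 51.4, 0], 0.157, 0.4],
    [[-6.4, 51.4, 0], 0.157, 0.4],
    [[-6.4, 51.4, 0], 0.157, 0.4],
    [[-6.4, 51.4, 0], 0.157, 0.4],
    [[-6.4, 51.4, 0], 0.157, 0.4],
    [[-6.4, 51.4, 0], 0.157, 0.4],
    [[-6.4, 51.4, 0], 0.157, 0.4],
    [[-6.4, 51.4, 0], 0.157, 0.4],
    [[-6.4, 51.4, 0], 0.157, 0.4],
    [[-6.4, 51.4, 0], 0.157, 0.4],
    [[-6.4, 51.4, 0], 0.157, 0.4],
    [[-6.4, 51.4, 0], 0.157, 0.4],
    [[-6.4, 51.4, 0], 0.157, 0.4],
    [[-6.4, 51.4, 0], 0.157, 0.4],
    [[-6.4, 51.4, 0], 0.157, 0.4],
  ],
)

```text
clock: 20.32
tool_pos: [0.4676, 0.3493, 0.1335]
orientation: [180.0, 0.0, 9.2]
force: [-0.2, -0.6, 0.3]
opening: 0.0525
gripper_force: 0.0
```

Run:
```python
from h import *
s=ctrl.snapshot("top"); save(s,"t4.png",(330,145,430,255),5)
```

```text
(no output)
```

View pics/t4.png

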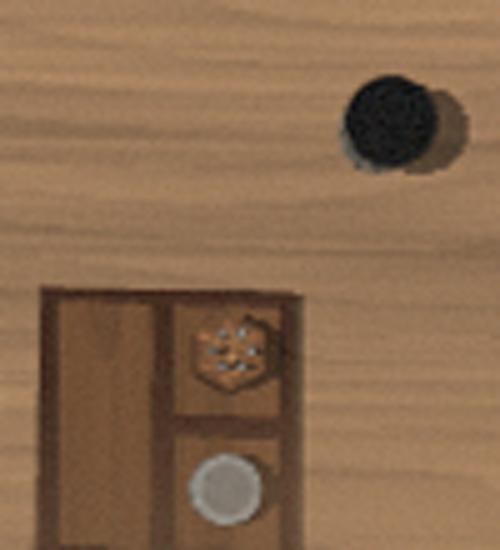

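The low tin and the bur block sit well centred in their recesses, and the jar hasn't moved. Now the bar: grip it, then pull.

Request:
apply_moves(
  commands=[
    [[0, 0, -4], 0, 0.4],
    [[0, 0, -8], 0, 0.4],
    [[0, 0, -10.2], 0, 0.4],
    [[0, 0, -11.1], 0, 0.4],
    [[0, 0, -11.1], 0, 0.4],
    [[0, 0, -11.1], 0, 1],
    [[0, 0, -11.1], 0, 1],
    [[0, 0, -11.1], 0, 1],
    [[0, 0, -11.1], 0, 1],
    [[0, 0, -11.1], 0, 1],
    [[0, 0, -11.1], 0, 1],
    [[0, 0, -11.1], 0, 1],
  ],
)

```text
clock: 21.37
tool_pos: [0.468, 0.351, 0.0237]
orientation: [-179.9, -0.1, 9.3]
force: [-1.5, -1.4, 7.0]
opening: 0.0278
gripper_force: 29.8
```

Request:
apply_moves(
  commands=[
    [[-1, -0.16, 0], 0, 1],
    [[-2, -0.32, 0], 0, 1],
    [[-3, -0.49, 0], 0, 1],
    [[-4, -0.65, 0], 0, 1],
    [[-5, -0.81, 0], 0, 1],
    [[-6, -0.97, 0], 0, 1],
    [[-7, -1.13, 0], 0, 1],
    [[-7.9, -1.28, 0], 0, 1],
    [[-7.9, -1.28, 0], 0, 1],
    [[-7.9, -1.28, 0], 0, 1],
    [[-7.9, -1.28, 0], 0, 1],
    [[-7.9, -1.28, 0], 0, 1],
  ],
)

```text
clock: 22.37
tool_pos: [0.3887, 0.3377, 0.0225]
orientation: [180.0, 0.0, 9.2]
force: [-0.0, 0.2, 0.0]
opening: 0.0276
gripper_force: 29.8
```

Run:
```python
from h import *
s=ctrl.snapshot("scene"); save(s,"s4.png",(370,80,490,180),5)
print([round(float(v),1) for v in proj(s,[.42,.343,.018])],[r for r in ctrl.spot_point(s,"wax_bar")][:2])
```

```text
[409.9, 106.6] [{'at': [415.2, 111.2], 'score': 0.87}]
```

View pics/s4.png

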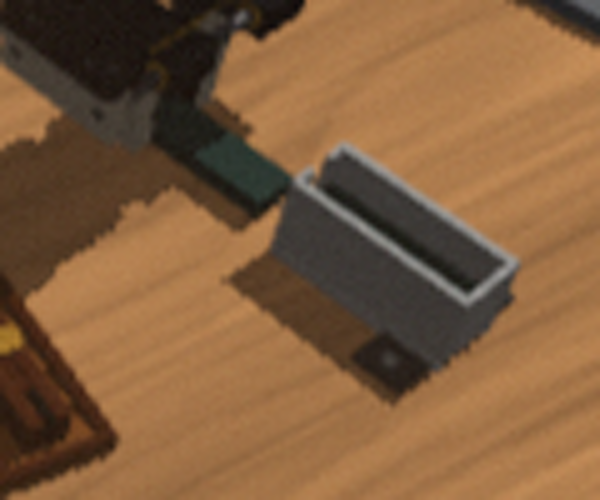

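The bar is clear of the outlet (its rear end at about (270,195) in the crop). I'll set it down and regrasp it at the middle.

Request:
apply_moves(
  commands=[
    [[0, 0, -0.3], 0, 1],
    [[0, 0, -0.4], 0, 1],
    [[0, 0, -0.4], 0, 0.55],
    [[0, 0, -0.4], 0, 0.55],
    [[0, 0, -0.4], 0, 0.55],
    [[0, 0, -0.4], 0, 0.55],
    [[1.7, 0.27, 0], 0, 0.55],
    [[3.4, 0.55, 0.1], 0, 0.55],
    [[3.4, 0.55, 0.1], 0, 0.55],
    [[3.4, 0.55, 0.1], 0, 1],
    [[3.4, 0.55, 0.1], 0, 1],
    [[3.4, 0.55, 0.1], 0, 1],
    [[3.4, 0.55, 0.1], 0, 1],
    [[3.4, 0.55, 0.1], 0, 1],
    [[3.4, 0.55, 0.1], 0, 1],
    [[3.4, 0.55, 2], 0, 1],
    [[3.4, 0.55, 5], 0, 1],
    [[3.4, 0.55, 9], 0, 1],
    [[3.4, 0.55, 9], 0, 1],
  ],
)

```text
clock: 24.05
tool_pos: [0.4251, 0.3462, 0.1195]
orientation: [-179.6, -0.5, 9.3]
force: [1.7, 1.6, 0.1]
opening: 0.0277
gripper_force: 30.0
```

Request:
apply_moves(
  commands=[
    [[7.8, -44.8, 0], -0.167, 1],
    [[7.8, -44.8, 0], -0.167, 1],
    [[7.8, -44.8, 0], -0.167, 1],
    [[7.8, -44.8, 0], -0.167, 1],
    [[7.8, -44.8, 0], -0.167, 1],
    [[7.8, -44.8, 0], -0.167, 1],
    [[7.8, -44.8, 0], -0.167, 1],
    [[7.8, -44.8, 0], -0.167, 1],
    [[7.8, -44.8, 0], -0.167, 1],
    [[7.8, -44.8, 0], -0.167, 1],
    [[7.8, -44.8, 0], -0.167, 1],
    [[7.8, -44.8, 0], -0.167, 1],
    [[7.8, -44.8, 0], -0.167, 1],
    [[7.8, -44.8, 0], -0.167, 1],
    [[7.8, -44.8, 0], -0.167, 1],
    [[7.8, -44.8, 0], -0.167, 1],
    [[7.8, -44.8, -2], -0.167, 1],
    [[7.8, -44.8, -4], -0.167, 1],
    [[7.8, -44.8, -4], -0.167, 1],
    [[7.8, -44.8, -4], -0.167, 1],
  ],
)

```text
clock: 25.72
tool_pos: [0.5, -0.1041, 0.0722]
orientation: [180.0, 0.1, -0.2]
force: [-0.1, 0.1, -0.1]
opening: 0.0273
gripper_force: 30.0
```

Run:
```python
from h import *
s=ctrl.snapshot("scene"); save(s,"s5.png",(200,155,330,260),6)
t=ctrl.get_obs()["tool_pos"];print(t)
```

```text
[ 0.50082077 -0.10418796  0.07303527]
```

View pics/s5.png

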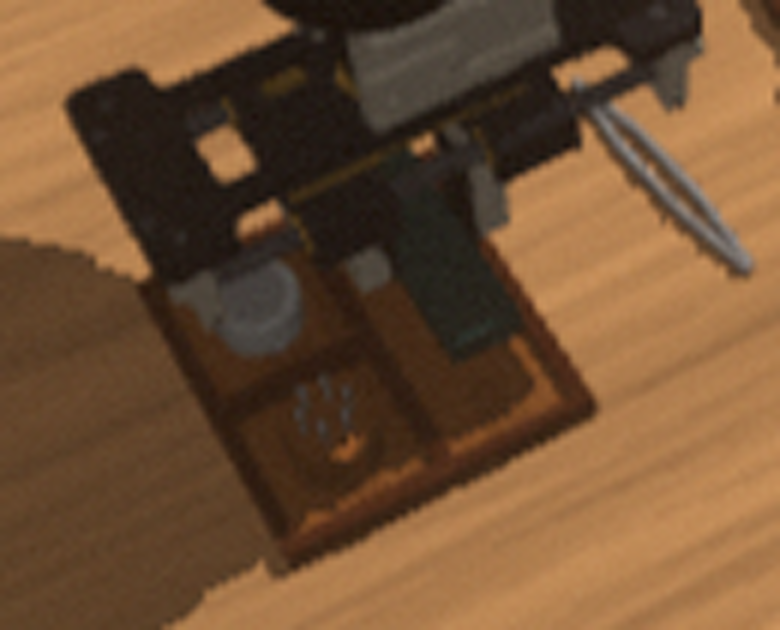

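The bar hangs level and lengthwise over the long recess, with the near finger between the tin and the bur block. Lowering.

Request:
apply_moves(
  commands=[
    [[0, 0, -2], 0, 1],
    [[0, 0, -3.3], 0, 1],
    [[0, 0, -3.8], 0, 1],
    [[0, 0, -4], 0, 1],
    [[0, 0, -4], 0, 1],
    [[0, 0, -4], 0, 1],
    [[0, 0, -4], 0, 0.55],
    [[0, 0, -4], 0, 0.55],
    [[0, 0, -4], 0, 0.55],
    [[0, 0, -4], 0, 0.55],
    [[0, 0, -4], 0, 0.55],
  ],
)

```text
clock: 26.68
tool_pos: [0.5007, -0.105, 0.0328]
orientation: [-180.0, -0.0, -0.3]
force: [-0.9, -0.5, -0.1]
opening: 0.0393
gripper_force: 0.0
```

Request:
apply_moves(
  commands=[
    [[0, 0, 1], 0, 0.55],
    [[0, 0, 4], 0, 0.55],
    [[0, 0, 8], 0, 0.55],
    [[0, 20, 12], 0, 0.55],
    [[0, 40, 12], 0, 0.55],
    [[0, 40, 12], 0, 0.55],
    [[0, 40, 12], 0, 0.55],
    [[0, 40, 12], 0, 0.55],
    [[0, 40, 12], 0, 0.55],
    [[0, 40, 12], 0, 0.55],
    [[0, 40, 12], 0, 0.55],
    [[0, 40, 12], 0, 0.55],
    [[0, 40, 12], 0, 0.55],
    [[0, 40, 12], 0, 0.55],
    [[0, 40, 12], 0, 0.55],
    [[0, 40, 12], 0, 0.55],
  ],
)

```text
clock: 28.02
tool_pos: [0.5002, 0.2947, 0.1527]
orientation: [180.0, 0.0, -0.3]
force: [0.6, -0.5, 0.6]
opening: 0.0394
gripper_force: 0.0
```

Run:
```python
from h import *
s=ctrl.snapshot("scene"); save(s,"s6.png",(190,100,430,290),3)
s=ctrl.snapshot("top"); save(s,"t6.png",(210,185,410,265),4)
```

```text
(no output)
```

View pics/s6.png

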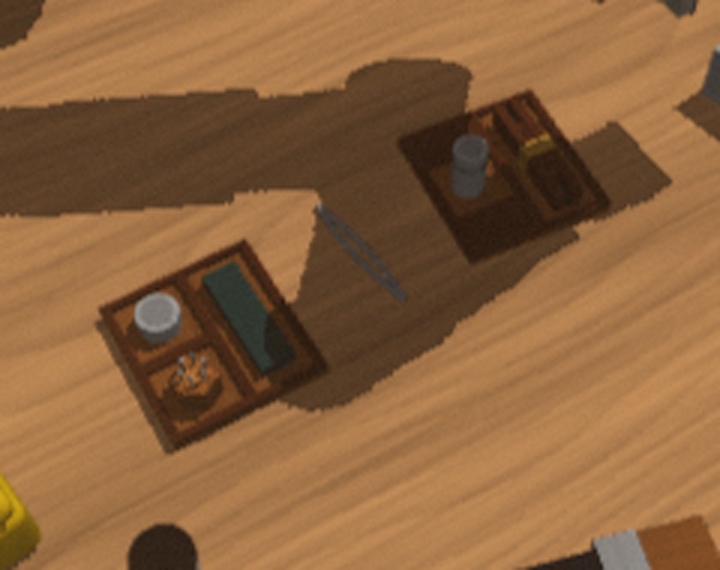

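View pics/t6.png

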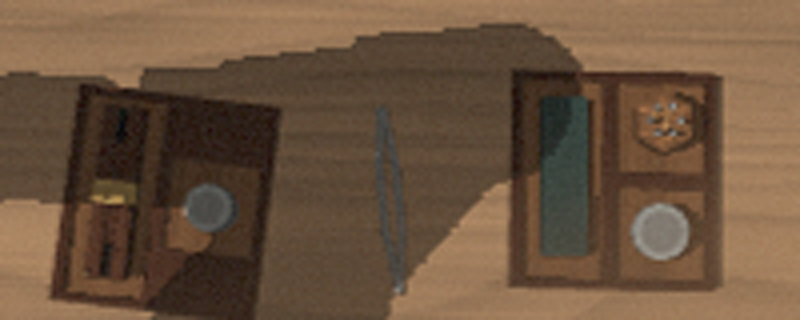

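Both kits are complete, with everything centred and upright in its recess; the clamp's band is at (115,190) and the bar's centre at (566,176). The gripper is clear, so I'm handing in.

```bash
python3 -c "
from plant import ctrl
print(ctrl.close_job())"
```

```text
the job is handed in; nothing more can be done
None
```

I made up both kits and handed the job in at about 28 s of the 128 s limit. The last pictures showed all five things upright and centred in their recesses; no judging result came back.

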